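# Pack the wire spools into the cartons of their size

## Task

Pack the four copper-wire spools: stand each one upright on the floor of the open carton of its own size, the smallest spool in the smallest carton and so on up to the largest in the largest. Leave the two rolls of brown parcel tape where they are on the bench.

Things in the scene. Friction and masses are not known exactly. Their poses are not given: they have to be found in the camera images.
- spool_a_mid (a point): Centre (half-way up) of the smallest wire spool: an upright solid cylinder 30 mm in diameter and 50 mm tall, with grey plastic end flanges and copper winding nearly level with their edge; from above a plain grey disc with a 12 mm black dot. Stands on the bench, z axis up, loose, under 0.6 kg.
- spool_b_mid (a point): Centre (half-way up) of the second smallest wire spool: an upright solid cylinder 40 mm in diameter and 50 mm tall, with grey plastic end flanges and copper winding nearly level with their edge; from above a plain grey disc with a 12 mm black dot. Stands on the bench, z axis up, loose, under 0.6 kg.
- spool_c_mid (a point): Centre (half-way up) of the second largest wire spool: an upright solid cylinder 50 mm in diameter and 50 mm tall, with grey plastic end flanges and copper winding nearly level with their edge; from above a plain grey disc with a 12 mm black dot. Stands on the bench, z axis up, loose, under 0.6 kg.
- spool_d_mid (a point): Centre (half-way up) of the largest wire spool: an upright solid cylinder 60 mm in diameter and 50 mm tall, with grey plastic end flanges and copper winding nearly level with their edge; from above a plain grey disc with a 12 mm black dot. Stands on the bench, z axis up, loose, under 0.6 kg.
- carton_a_floor (a point): Centre of the inner floor (3 mm above the bench) of the smallest carton: a low open square cardboard tray fixed to the bench, inside 50 x 50 mm, outside 56 mm, walls 3 mm thick, rim 16 mm above the bench; x and y axes along its sides, turned a little at random. It is the carton for the 30 mm spool.
- carton_b_floor (a point): Centre of the inner floor (3 mm above the bench) of the second smallest carton: a low open square cardboard tray fixed to the bench, inside 60 x 60 mm, outside 66 mm, walls 3 mm thick, rim 16 mm above the bench; x and y axes along its sides, turned a little at random. It is the carton for the 40 mm spool.
- carton_c_floor (a point): Centre of the inner floor (3 mm above the bench) of the second largest carton: a low open square cardboard tray fixed to the bench, inside 70 x 70 mm, outside 76 mm, walls 3 mm thick, rim 16 mm above the bench; x and y axes along its sides, turned a little at random. It is the carton for the 50 mm spool.
- carton_d_floor (a point): Centre of the inner floor (3 mm above the bench) of the largest carton: a low open square cardboard tray fixed to the bench, inside 80 x 80 mm, outside 86 mm, walls 3 mm thick, rim 16 mm above the bench; x and y axes along its sides, turned a little at random. It is the carton for the 60 mm spool.
- tape_big_mid (a point): Centre of the larger roll of brown parcel tape lying flat: a plain brown ring, outside 60 mm, open hole 38 mm, 48 mm tall, loose. Not a spool; it stays where it is.
- tape_small_mid (a point): Centre of the smaller roll of brown parcel tape lying flat: a plain brown ring, outside 45 mm, open hole 26 mm, 48 mm tall, loose. Not a spool; it stays where it is.

How it is judged:
At the end, for the whole second after the job is handed in: Each spool stands upright (within 0.12 rad) on the floor of the carton of its own size (its centre within 17 mm of the carton's centre, which is anywhere inside the walls, and lower than 34 mm above the bench), at rest, and both tape rolls are within 30 mm of where they started (horizontal distance between spool_a_mid and carton_a_floor below 0.017 m and height (world z) of each of spool_a_mid, spool_b_mid, spool_c_mid, spool_d_mid below 0.034 m and angle between each of spool_a_mid, spool_b_mid, spool_c_mid, spool_d_mid's own z axis and vertical below 0.12 rad and linear speed of each of spool_a, spool_b, spool_c, spool_d below 0.02 m/s and horizontal distance between spool_b_mid and carton_b_floor below 0.017 m and horizontal distance between spool_c_mid and carton_c_floor below 0.017 m and horizontal distance between spool_d_mid and carton_d_floor below 0.017 m and distance of each of tape_big_mid, tape_small_mid from where it was at the start of the episode below 0.03 m); the robot touches nothing.
It fails at once if the larger tape roll is shifted by more than 30 mm (distance of tape_big_mid from where it was at the start of the episode above 0.03 m).
It fails at once if the smaller tape roll is shifted by more than 30 mm (distance of tape_small_mid from where it was at the start of the episode above 0.03 m).
It also fails if it takes over 101 s, if anything falls off the work surface, if the arm or the gripper's body presses on something with over 40 N, if the wrist force passes 120 N, or if a joint passes its speed limit or range.

## Robot

A 6-joint arm with a two-finger parallel gripper is mounted at the origin on the work surface. World frame = base frame: x ahead of the robot, y to its left, z up, the work surface at z = 0. Lengths are in m, angles in rad, forces in N, time in s.
With the tool pointing down it reaches from about 0.375 to 0.9 m from the base axis. Payload 3.1 kg.
Tool frame: the origin (TCP) lies at the very end of the fingers, on their centre line; the grasp point (between the pads) lies 19 mm behind it (grip_depth is the distance from the TCP to the grasp point, in m); z points along the fingers, y is the line along which they close (so a half turn about z gives the same grasp; the last joint's range is limited). The gripper opens to 85 mm and grips with 20 to 120 N. Pads are 22 mm wide; open, the fingers measure 114 mm over their backs; the gripper's body (76 mm by 85 mm) begins 54 mm behind the grasp point. The pads swing forward as they close: fully open they stand 13 mm farther back than shut.
Start: joints at [-1.48, 0.527, 1.433, -0, 1.181, -0.178], TCP at [0.167, -0.602, 0.231] pointing down, gripper open.
Joint ranges: [-3.08, 3.08], [-0.75, 2.2], [0.22, 2.44], [-1.43, 4.57], [0, 2.65], [-2.85, 2.85]. Speed limits (rad/s): [2.79, 2.79, 3.14, 3.14, 3.14, 3.14].

## Interface

Orientations are given as a unit quaternion [x, y, z, w].
In Python, from station import * gives the robot as it stands.
- The arm moves only by the tool apply_moves, never from a script. Its argument "plan" is a list of rows, each a list of 7 numbers: the shift along the tool's x, y, z in m, then the turn, a rotation vector about the tool's x, y, z in rad, then the gripper command: -1 is fully open, 1 is shut, values between are in proportion. In form: [[dx, dy, dz, wx, wy, wz, jaw], ...]. A call has 1 to 8 rows; each row shifts and turns the commanded pose from where the row before left it, along the tool's axes as they then stand; what a row does not reach is not made up. A row lasts 1/8 s, in which the tool goes at most 62.5 mm and 10.7 degrees, less where a joint would pass 70% of its speed; a pose out of reach is approached as far as the arm can. A call is refused whole if a number of a shift passes 0.0625 or a number of a turn 0.188, either way. A call with a gripper value outside its range is refused whole. The fingers move at their own pace and stop on an object; "force" is the grip in N (left out, the last holds). Time passes only in rows, so rows that do not move let the fingers close. It gives the time, the measured TCP pose, the force, the opening and the grip force at its end, in the units of the state.
- sense(): the state, without advancing time (a new reading comes with each control period).
- snapshot(name): name is "scene" or "side" or "wrist"; returns the picture (400x640x3 uint8, red, green, blue); there is no depth.
- calibration(name): a dict with "camera_matrix" (3x3 intrinsics, pixels), "k1" (the pictures are not rectified: a ray, as slopes to the right and down, at radius r is drawn at 1 + k1 r^2 times it, then the intrinsics apply), "R" (3x3) and "t" (3): a world point X has camera coordinates R X + t; the wrist camera has in their place "mount" (4x4, takes a point from camera to tool coordinates, whose origin is the TCP and whose axes are the flange's). Camera axes: x right, y down, z forward; pixel columns grow to the right and rows downward; lengths in m; the calibration is good to about 2 mm. A picture is of the moment at which its call begins: read the wrist's pose just before it. calibration takes no time and is no camera call.
- sign_off(): hands the job in; it is judged then, once.
The state is a dict: "t": time; "q": joint angles; "qd": joint speeds; "tau": joint torques, N m; "tcp_pos": TCP position; "tool_rot": TCP orientation; "force": force on the tool from outside, world axes, zero at the start; "ft_torque": the same for the moment, N m; "finger_gap": opening from 0.0 (shut) to 1.0 (fully open); "gripper_force": force on a finger pad.
Only numpy, scipy, OpenCV 4.12 (cv2) and the standard library are available. Lean on these libraries where they do the work, as an engineer would, in place of code of your own. Each camera call takes 0.05 s, during which the arm holds its last target. There are 200 camera calls.

## Working session

There is one attempt and no reset: what is moved stays moved. The work goes in short steps, Python scripts to look and compute and a tool call to move; the robot and the scene stay as the last step left them, time stands still between calls to the robot, and variables do not carry over. Pictures are saved under pics/ and viewed, at most 14 in all, crops included, and the job is handed in when it is done.

Besides the shell and the picture viewer there is one more tool, called after "Call:" as name(argument=value, ...), one argument or row to a line, values as JSON. apply_moves: Moves the arm, as the interface text tells. Its arguments: {"type":"object","properties":{"plan":{"type":"array"},"force":{"type":"number"}},"required":["plan"]}

```bash
ls; mkdir -p pics
python3 - <<'E'
from station import *
import cv2
s=sense(); print(s)
for n in("scene","side","wrist"):
    c=calibration(n); print(n,c)
    cv2.imwrite(f"pics/{n}0.png",snapshot(n)[:,:,::-1])
E
```

```text
pics
{'t': 0.0, 'q': array([-1.47946311e+00,  5.28477392e-01,  1.43388977e+00, -2.09832822e-05,
        1.18139309e+00, -1.78518198e-01]), 'qd': array([-7.21540927e-04,  4.89834986e-05,  1.32722254e-04,  8.36769195e-04,
       -5.15781004e-04,  1.65981461e-04]), 'tau': array([-9.16560894e-04, -4.42349160e+01, -1.78023702e+01, -2.99240464e-04,
        8.40220047e-03,  1.98602078e-05]), 'tcp_pos': array([ 0.16656374, -0.601661  ,  0.2303307 ]), 'tool_rot': array([ 9.90910208e-01,  1.34520572e-01,  3.75379828e-05, -1.08319447e-03]), 'force': array([-0.37461558,  0.06965743,  0.25663159]), 'ft_torque': array([ 0.00469147, -0.01489371, -0.06005543]), 'gripper_force': 0.0, 'finger_gap': 0.998311740811777}
scene {'camera_matrix': array([[446.8577003 ,   0.        , 323.72267326],
       [  0.        , 446.8577003 , 205.60128501],
       [  0.        ,   0.        ,   1.        ]]), 'k1': -0.10995710258195188, 'R': array([[ 0.43959141,  0.89818328,  0.00511694],
       [ 0.51066876, -0.24523829, -0.82406044],
       [-0.73890244,  0.36486295, -0.56647879]]), 't': array([-0.24531052, -0.20954
[... 285 characters left out ...]
 [-0.33842065,  0.44638241, -0.82838047],
       [ 0.52008128, -0.64492085, -0.55999336]]), 't': array([0.40957568, 0.22149806, 0.74110678])}
wrist {'camera_matrix': array([[348.93381579,   0.        , 321.73558434],
       [  0.        , 348.93381579, 196.86489372],
       [  0.        ,   0.        ,   1.        ]]), 'k1': -0.009702541148602412, 'mount': array([[ 2.73991916e-04, -9.62390103e-01, -2.71671152e-01,
         6.97347253e-02],
       [ 9.99999277e-01, -5.44572983e-05,  1.20145581e-03,
         3.51603098e-04],
       [-1.17106365e-03, -2.71671284e-01,  9.62389392e-01,
        -1.41860940e-01],
       [ 0.00000000e+00,  0.00000000e+00,  0.00000000e+00,
         1.00000000e+00]])}
```

View pics/scene0.png

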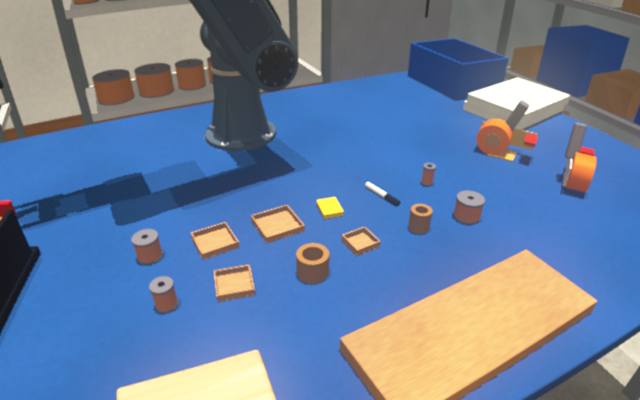

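View pics/side0.png

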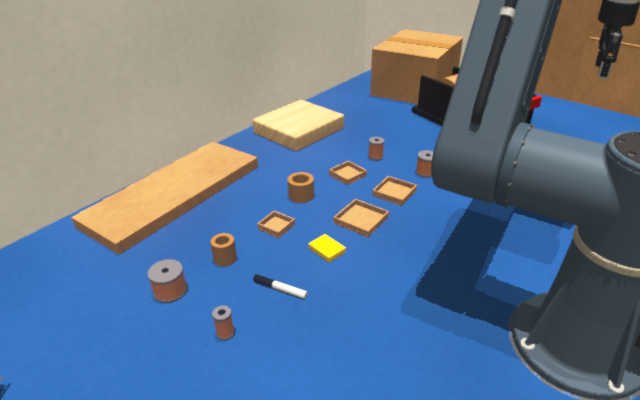

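The scene view shows the spools at about (147,246), (163,294), (428,174) and (469,207), and the tapes at (312,262) and (420,218). The cartons are at (215,239), (278,223), (361,240) and (234,282). The side view shows the same objects, except that the arm partly hides one spool. Next I measure them in both views.

```bash
cat > h.py <<'E'
from station import *
import cv2, numpy as np
from scipy.spatial.transform import Rotation as Ro
def ray(n,px,st=None):
    c=calibration(n);K=c["camera_matrix"]
    d=np.array([(px[0]-K[0,2])/K[0,0],(px[1]-K[1,2])/K[1,1]]);u=d.copy()
    for _ in range(20):u=d/(1+c["k1"]*(u@u))
    v=np.array([*u,1.])
    if n=="wrist":
        M=c["mount"];R=Ro.from_quat(st["tool_rot"]).as_matrix()
        return st["tcp_pos"]+R@M[:3,3],R@M[:3,:3]@v
    return -c["R"].T@c["t"],c["R"].T@v
def onz(n,px,z,st=None):
    o,d=ray(n,px,st);return (o+d*(z-o[2])/d[2])
def ground(n,img,z,st=None,x=(.2,.9),y=(-.7,.5),res=.001):
    "top-down map of the picture on plane z: row=x, col=y"
    pass
def masks(img):
    h=cv2.cvtColor(img,cv2.COLOR_RGB2HSV);H,S,V=cv2.split(h)
    grey=((S<75)&(V>60)&(V<200)).astype(np.uint8)*255
    brown=(((H<22)|(H>172))&(S>75)&(V>40)).astype(np.uint8)*255
    return grey,brown
E
python3 - <<'E'
from h import *
for n in("scene","side"):
    im=cv2.imread(f"pics/{n}0.png")[:,:,::-1].copy();g,b=masks(im)
    for nm,m,z in(("grey",g,.05),("brown",b,.012)):
        cs,_=cv2.findContours(m,cv2.RETR_EXTERNAL,cv2.CHAIN_APPROX_NONE)
        for c in cs:
            a=cv2.contourArea(cv2.convexHull(c))
            if not 40<a<3000: continue
            r=cv2.boundingRect(c)
            if r[1]<100: continue
            ctr=(r[0]+r[2]/2-.5,r[1]+r[3]/2-.5)
            P=onz(n,ctr,z)
            W=np.array([onz(n,p[0],z)[:2] for p in c],np.float32)
            if not(.2<P[0]<.95 and -.8<P[1]<.6):continue
            (cx,cy),(w,h),an=cv2.minAreaRect(W); (ex,ey),er=cv2.minEnclosingCircle(W)
            print(n,nm,r,P.round(3)[:2],"rect",np.round([cx,cy,w,h],3),round(an),"circ",np.round([ex,ey,2*er],3))
E
```

```text
scene grey (340, 335, 36, 65) [ 0.872 -0.103] rect [ 0.869 -0.108  0.016  0.11 ] 83 circ [ 0.87 -0.1   0.11]
scene grey (216, 284, 39, 18) [ 0.664 -0.211] rect [ 0.67  -0.21   0.065  0.024] 90 circ [ 0.663 -0.21   0.066]
scene grey (149, 276, 29, 37) [ 0.618 -0.319] rect [ 0.617 -0.317  0.086  0.039] 3 circ [ 0.617 -0.317  0.087]
scene grey (213, 264, 38, 13) [ 0.61  -0.201] rect [ 0.607 -0.201  0.064  0.016] 83 circ [ 0.611 -0.201  0.065]
scene grey (297, 258, 32, 26) [ 0.67  -0.077] rect [ 0.67  -0.076  0.054  0.061] 67 circ [ 0.667 -0.073  0.074]
scene grey (519, 249, 21, 10) [0.805 0.296] rect [0.803 0.3   0.036 0.016] 36 circ [0.808 0.293 0.036]
scene grey (131, 229, 32, 36) [ 0.482 -0.326] rect [ 0.479 -0.324  0.108  0.049] 3 circ [ 0.479 -0.326  0.109]
scene grey (342, 226, 39, 30) [0.636 0.038] rect [0.634 0.039 0.068 0.063] 4 circ [0.634 0.038 0.088]
scene grey (190, 221, 49, 39) [ 0.517 -0.207] rect [ 0.514 -0.205  0.091  0.076] 4 circ [ 0.514 -0.206  0.114]
scene grey (408, 204, 24, 30) [0.627 0.178] rect [0.627 0.179 0.043 0.099] 52 circ [0.621 0.171 0.099]
scene grey (25
[... 1196 characters left out ...]
[ 0.467 -0.199] rect [ 0.465 -0.198  0.09   0.077] 4 circ [ 0.464 -0.198  0.114]
scene brown (252, 205, 52, 37) [ 0.47  -0.064] rect [ 0.467 -0.064  0.1    0.09 ] 3 circ [ 0.466 -0.064  0.13 ]
scene brown (411, 204, 21, 13) [0.562 0.235] rect [0.561 0.236 0.046 0.046] 64 circ [0.561 0.235 0.05 ]
scene brown (455, 202, 27, 20) [0.612 0.326] rect [0.614 0.323 0.054 0.067] 43 circ [0.61  0.326 0.078]Traceback (most recent call last):
  File "<stdin>", line 13, in <module>
  File "h.py", line 14, in onz
    o,d=ray(n,px,st);return (o+d*(z-o[2])/d[2])
        ~~~^^^^^^^^^
  File "h.py", line 5, in ray
    c=calibration(n);K=c["camera_matrix"]
ValueError: time passes only in moves, steps and waits
```

View pics/wrist0.png

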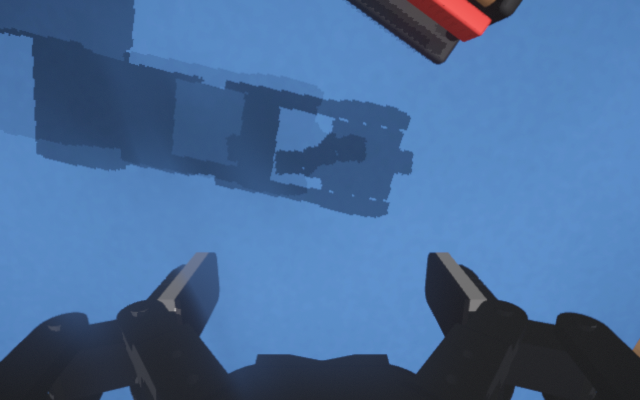

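The wrist view shows only bare bench and the open fingers. I'll cache the calibration and use whole silhouettes (everything that isn't blue), cast at each object's mid-height.

```bash
sed -i 's/^def ray/CAL={k:calibration(k) for k in("scene","side","wrist")}\ndef ray/; s/c=calibration(n);K/c=CAL[n];K/; /^def ground/,/^    pass/d' h.py
cat >> h.py <<'E'
def blobs(n,im,amin=60,amax=4000):
    H,S,V=cv2.split(cv2.cvtColor(im,cv2.COLOR_RGB2HSV))
    m=(~((H>95)&(H<130)&(S>110))).astype(np.uint8)*255
    m=cv2.morphologyEx(m,cv2.MORPH_CLOSE,np.ones((3,3)))
    for c in cv2.findContours(m,cv2.RETR_EXTERNAL,cv2.CHAIN_APPROX_NONE)[0]:
        h=cv2.convexHull(c);M=cv2.moments(h)
        if amin<M["m00"]<amax: yield (M["m10"]/M["m00"],M["m01"]/M["m00"]),cv2.boundingRect(c),h
E
python3 - <<'E'
from h import *
for n in("scene","side"):
    im=cv2.imread(f"pics/{n}0.png")[:,:,::-1].copy()
    for c,r,h in blobs(n,im):
        A=onz(n,c,.025)[:2];B=onz(n,c,.008)[:2]
        if .3<A[0]<.9 and -.6<A[1]<.5: print(n,r,"mid25",A.round(4),"mid8",B.round(4))
E
```

```text
scene (149, 276, 30, 38) mid25 [ 0.5912 -0.3185] mid8 [ 0.5727 -0.3188]
scene (213, 264, 43, 38) mid25 [ 0.6146 -0.2017] mid8 [ 0.5969 -0.1984]
scene (295, 242, 35, 42) mid25 [ 0.6263 -0.057 ] mid8 [ 0.609  -0.0491]
scene (131, 228, 32, 37) mid25 [ 0.447  -0.3262] mid8 [ 0.424  -0.3267]
scene (341, 226, 40, 31) mid25 [0.6092 0.054 ] mid8 [0.5913 0.0653]
scene (190, 221, 50, 39) mid25 [ 0.4846 -0.2013] mid8 [ 0.4629 -0.1979]
scene (250, 204, 55, 40) mid25 [ 0.4861 -0.0709] mid8 [ 0.4644 -0.0635]
scene (408, 203, 25, 32) mid25 [0.5992 0.2028] mid8 [0.581  0.2187]
scene (0, 199, 39, 132) mid25 [ 0.3656 -0.5776] mid8 [ 0.3401 -0.586 ]
scene (316, 196, 28, 24) mid25 [0.4821 0.0508] mid8 [0.4602 0.062 ]
scene (453, 190, 32, 35) mid25 [0.6115 0.3245] mid8 [0.5937 0.3442]
scene (365, 181, 34, 24) mid25 [0.4793 0.1816] mid8 [0.4574 0.1969]
scene (421, 162, 15, 24) mid25 [0.4581 0.3306] mid8 [0.4355 0.3505]
side (212, 305, 23, 36) mid25 [0.4619 0.3274] mid8 [0.4751 0.3184]
side (254, 275, 53, 24) mid25 [0.4428 0.2095] mid8 [0.4555 0.1971]
side (147, 259, 40, 44) mid25 [0.6137 0.3229] mid8 [0.6314 0.3138]
side (308, 233, 38, 30) mid25 [0.4461 0.0788] mid8 [0.4588 0.0625]
side (210, 233, 27, 34) mid25 [0.5991 0.2027] mid8 [0.6164 0.19  ]
side (257, 210, 38, 28) mid25 [0.575  0.0815] mid8 [0.5915 0.0653]
side (333, 198, 56, 39) mid25 [ 0.4504 -0.0421] mid8 [ 0.4633 -0.0619]
side (372, 175, 45, 31) mid25 [ 0.4498 -0.1736] mid8 [ 0.4627 -0.1973]
side (287, 172, 28, 31) mid25 [ 0.626  -0.0563] mid8 [ 0.6441 -0.0765]
side (329, 160, 38, 25) mid25 [ 0.5792 -0.1744] mid8 [ 0.5959 -0.1981]
side (368, 136, 17, 25) mid25 [ 0.5931 -0.32  ] mid8 [ 0.6102 -0.3479]
```

Both views agree to within 2 mm, and the sizes fit:

| Size | Spool centre (x, y) | Carton centre (x, y) |
|---|---|---|
| a | (.460, .328) | (.591, .065) |
| b | (.592, -.319) | (.596, -.198) |
| c | (.447, -.326) | (.463, -.198) |
| d | (.6125, .3235) | (.464, -.063) |

I'll square the tool to the world axes and head for spool c.

Call:
apply_moves(
  plan=[
    [0,0,0.02,0,0,0.135,-1],
    [0,0,0.02,0,0,0.135,-1],
    [0.04,-0.04,0,0,0,0,-1],
    [0.04,-0.04,0,0,0,0,-1],
    [0.04,-0.04,0,0,0,0,-1],
    [0.04,-0.04,0,0,0,0,-1],
    [0.04,-0.04,0,0,0,0,-1],
    [0.04,-0.04,0,0,0,0,-1],
  ],
  force=40,
)

```text
t: 1.15
tcp_pos: [0.4077, -0.361, 0.1912]
tool_rot: [1.0, -0.0, -0.0, -0.0]
force: [0.8, -0.7, 0.2]
finger_gap: 0.999
gripper_force: 0.0
```

Call:
apply_moves(
  plan=[
    [0.0393,-0.035,0.01,0,0,0,-1],
    [0,0,0.04,0,0,0,-1],
    [0,0,0.04,0,0,0,-1],
    [0,0,0.04,0,0,0,-1],
    [0,0,0.03,0,0,0,-1],
    [0,0,0.013,0,0,0,-1],
    [0,0,0,0,0,0,1],
    [0,0,0,0,0,0,1],
  ],
)

```text
t: 2.15
tcp_pos: [0.4465, -0.3279, 0.0194]
tool_rot: [1.0, -0.0, 0.001, 0.001]
force: [0.6, 8.7, 6.5]
finger_gap: 0.602
gripper_force: 4.1
```

Call:
apply_moves(
  plan=[
    [0,0,0,0,0,0,1],
    [0,0,0,0,0,0,1],
    [0,0,0,0,0,0,1],
    [0,0,0,0,0,0,1],
  ],
)

```text
t: 2.65
tcp_pos: [0.4464, -0.3277, 0.0197]
tool_rot: [1.0, -0.0, 0.001, 0.001]
force: [0.1, 1.0, 5.4]
finger_gap: 0.569
gripper_force: 41.0
```

Call:
apply_moves(
  plan=[
    [0,0,-0.02,0,0,0,1],
    [0,0,-0.03,0,0,0,1],
    [0.0055,-0.0325,0,0,0,0,1],
    [0.0055,-0.0325,0,0,0,0,1],
    [0.0055,-0.0325,0,0,0,0,1],
    [0,-0.0325,0,0,0,0,1],
    [0,0,0,0,0,0,1],
    [0,0,0,0,0,0,1],
  ],
)

```text
t: 3.65
tcp_pos: [0.4631, -0.198, 0.0684]
tool_rot: [1.0, 0.0, 0.001, 0.001]
force: [0.1, -1.2, -3.4]
finger_gap: 0.565
gripper_force: 42.2
```

Run:
```python
from h import *
s=sense();print(s["tcp_pos"],s["finger_gap"])
a=snapshot("scene")[170:340,100:400];b=snapshot("side")[100:270,270:570]
cv2.imwrite("pics/c1.png",cv2.resize(np.vstack([a,b]),None,fx=1.7,fy=1.7)[:,:,::-1])
```

```text
[ 0.46306729 -0.19801501  0.06844662] 0.5648190032614653
```

View pics/c1.png

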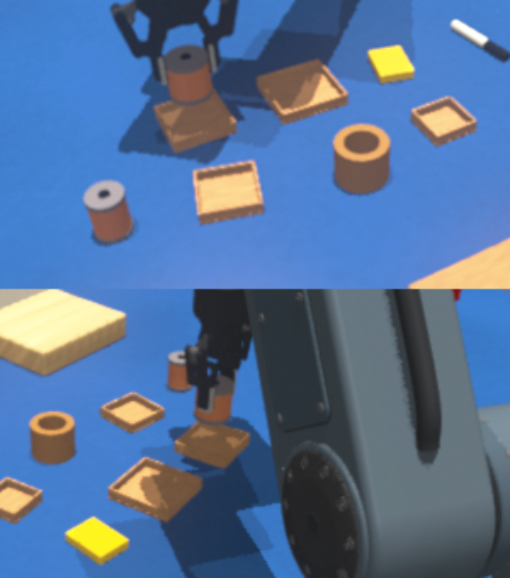

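Spool c hangs upright above carton c, at about (187,75) in the upper crop. I'll lower it and release.

Call:
apply_moves(
  plan=[
    [0,0,0.02,0,0,0,1],
    [0,0,0.015,0,0,0,1],
    [0,0,0.007,0,0,0,1],
    [0,0,0.003,0,0,0,1],
    [0,0,0,0,0,0,1],
  ],
)

```text
t: 4.38
tcp_pos: [0.4626, -0.1976, 0.0234]
tool_rot: [1.0, -0.0, 0.0, 0.0]
force: [0.7, 0.4, -2.2]
finger_gap: 0.566
gripper_force: 42.2
```

Call:
apply_moves(
  plan=[
    [0,0,0,0,0,0,-0.3],
    [0,0,0,0,0,0,-1],
    [0,0,0,0,0,0,-1],
    [0,0,-0.03,0,0,0,-1],
    [0,0,-0.05,0,0,0,-1],
    [0.03,0.03,0,0,0,0,-1],
    [0.03,0.03,0,0,0,0,-1],
    [0.03,0.03,0,0,0,0,-1],
  ],
)

```text
t: 5.38
tcp_pos: [0.5534, -0.2882, 0.104]
tool_rot: [1.0, -0.0, 0.0, 0.0]
force: [1.0, -1.2, 0.2]
finger_gap: 0.996
gripper_force: 0.0
```

Call:
apply_moves(
  plan=[
    [0.0385,0.031,0,0,0,0,-1],
    [0,0,0.03,0,0,0,-1],
    [0,0,0.03,0,0,0,-1],
    [0,0,0.024,0,0,0,-1],
    [0,0,0,0,0,0,1],
    [0,0,0,0,0,0,1],
    [0,0,0,0,0,0,1],
    [0,0,0,0,0,0,1],
  ],
)

```text
t: 6.38
tcp_pos: [0.5918, -0.3191, 0.021]
tool_rot: [1.0, -0.0, 0.001, 0.001]
force: [0.1, 0.6, 4.1]
finger_gap: 0.443
gripper_force: 39.9
```

Call:
apply_moves(
  plan=[
    [0,0,0,0,0,0,1],
    [0,0,0,0,0,0,1],
    [0,0,0,0,0,0,1],
  ],
)

```text
t: 6.75
tcp_pos: [0.5919, -0.3191, 0.021]
tool_rot: [1.0, -0.0, 0.001, 0.001]
force: [-0.2, 0.5, 6.1]
finger_gap: 0.444
gripper_force: 39.9
```

Call:
apply_moves(
  plan=[
    [0,0,-0.02,0,0,0,1],
    [0,0,-0.03,0,0,0,1],
    [0.0045,-0.03,0,0,0,0,1],
    [0,-0.03,0,0,0,0,1],
    [0,-0.03,0,0,0,0,1],
    [0,-0.031,0,0,0,0,1],
    [0,0,0,0,0,0,1],
    [0,0,0.015,0,0,0,1],
  ],
)

```text
t: 7.75
tcp_pos: [0.5971, -0.1985, 0.0556]
tool_rot: [1.0, 0.0, 0.002, 0.001]
force: [0.7, 1.1, -1.9]
finger_gap: 0.451
gripper_force: 40.6
```

Call:
apply_moves(
  plan=[
    [0,0,0.015,0,0,0,1],
    [0,0,0.01,0,0,0,1],
    [0,0,0.005,0,0,0,1],
    [0,0,0.001,0,0,0,1],
    [0,0,0,0,0,0,1],
  ],
)

```text
t: 8.38
tcp_pos: [0.5949, -0.1977, 0.0242]
tool_rot: [1.0, -0.0, -0.001, -0.0]
force: [-2.8, 0.6, 5.9]
finger_gap: 0.445
gripper_force: 41.0
```

Call:
apply_moves(
  plan=[
    [0,0,0,0,0,0,-0.3],
    [0,0,0,0,0,0,-1],
    [0,0,0,0,0,0,-1],
    [0,0,-0.05,0,0,0,-1],
    [0,0,-0.05,0,0,0,-1],
    [0,-0.05,0,0,0,0,-1],
    [0,-0.05,0,0,0,0,-1],
    [0,-0.05,0,0,0,0,-1],
  ],
)

```text
t: 9.38
tcp_pos: [0.5956, -0.0462, 0.1235]
tool_rot: [1.0, -0.0, 0.0, 0.0]
force: [0.8, 0.1, -0.3]
finger_gap: 1.001
gripper_force: 0.0
```

Call:
apply_moves(
  plan=[
    [0,-0.05,0,0,0,0,-1],
    [0,-0.05,0,0,0,0,-1],
    [0,-0.05,0,0,0,0,-1],
    [0,-0.05,0,0,0,0,-1],
    [0,-0.05,0,0,0,0,-1],
    [0,-0.05,0,0,0,0,-1],
    [0,-0.03,0,0,0,0,-1],
    [0,0,0,0,0,0,-1],
  ],
)

```text
t: 10.38
tcp_pos: [0.5952, 0.285, 0.1231]
tool_rot: [1.0, 0.002, 0.0, -0.0]
force: [-0.8, -0.9, 0.4]
finger_gap: 1.005
gripper_force: 0.0
```

Run:
```python
from h import *
s=sense();print(s["tcp_pos"])
a=snapshot("scene")[170:340,100:400];b=snapshot("side")[100:270,270:570]
cv2.imwrite("pics/c2.png",cv2.resize(np.vstack([a,b]),None,fx=1.7,fy=1.7)[:,:,::-1])
```

```text
[0.59515197 0.28498921 0.12310577]
```

View pics/c2.png

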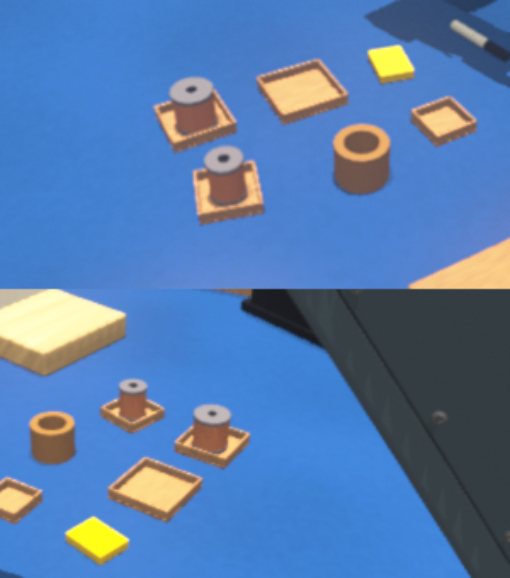

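Spools b and c stand upright in the middle of their cartons, at (225,160) and (192,95) in the upper crop. Spool d is next.

Call:
apply_moves(
  plan=[
    [0.0173,-0.0385,0,0,0,0,-1],
    [0,0,0.03,0,0,0,-1],
    [0,0,0.03,0,0,0,-1],
    [0,0,0.03,0,0,0,-1],
    [0,0,0.016,0,0,0,-1],
    [0,0,0,0,0,0,1],
    [0,0,0,0,0,0,1],
    [0,0,0,0,0,0,1],
  ],
)

```text
t: 11.48
tcp_pos: [0.6139, 0.3211, 0.0185]
tool_rot: [1.0, -0.0, 0.001, -0.0]
force: [0.3, -0.0, 0.3]
finger_gap: 0.678
gripper_force: 43.6
```

Call:
apply_moves(
  plan=[
    [0,0,0,0,0,0,1],
    [0,0,0,0,0,0,1],
    [0,0,0,0,0,0,1],
  ],
)

```text
t: 11.85
tcp_pos: [0.6139, 0.3211, 0.0184]
tool_rot: [1.0, -0.0, 0.001, -0.0]
force: [2.1, -1.4, 4.7]
finger_gap: 0.681
gripper_force: 43.9
```

Call:
apply_moves(
  plan=[
    [0,0,-0.02,0,0,0,1],
    [0,0,-0.04,0,0,0,1],
    [0,0,-0.04,0,0,0,1],
    [-0.015,0.038,0,0,0,0,1],
    [-0.015,0.038,0,0,0,0,1],
    [-0.015,0.038,0,0,0,0,1],
    [-0.015,0.038,0,0,0,0,1],
    [-0.015,0.038,0,0,0,0,1],
  ],
)

```text
t: 12.85
tcp_pos: [0.5364, 0.1302, 0.1176]
tool_rot: [1.0, 0.0, -0.001, -0.0]
force: [-0.4, -0.2, -3.4]
finger_gap: 0.685
gripper_force: 44.2
```

Call:
apply_moves(
  plan=[
    [-0.015,0.038,0,0,0,0,1],
    [-0.015,0.038,0,0,0,0,1],
    [-0.015,0.038,0,0,0,0,1],
    [-0.015,0.038,0,0,0,0,1],
    [-0.015,0.038,0,0,0,0,1],
    [0,0,0,0,0,0,1],
    [0,0,0,0,0,0,1],
  ],
)

```text
t: 13.72
tcp_pos: [0.4627, -0.0586, 0.1176]
tool_rot: [1.0, -0.0, -0.0, -0.0]
force: [0.1, -0.3, -4.4]
finger_gap: 0.685
gripper_force: 44.3
```

Call:
apply_moves(
  plan=[
    [0.001,0.0042,0.03,0,0,0,1],
    [0,0,0.03,0,0,0,1],
    [0,0,0.02,0,0,0,1],
    [0,0,0.01,0,0,0,1],
    [0,0,0.005,0,0,0,1],
    [0,0,0.001,0,0,0,1],
    [0,0,0,0,0,0,1],
  ],
)

```text
t: 14.6
tcp_pos: [0.4643, -0.0632, 0.0219]
tool_rot: [1.0, 0.0, 0.001, 0.0]
force: [0.2, 0.8, -3.0]
finger_gap: 0.684
gripper_force: 44.4
```

Call:
apply_moves(
  plan=[
    [0,0,0,0,0,0,-0.5],
    [0,0,0,0,0,0,-1],
    [0,0,0,0,0,0,-1],
    [0,0,-0.05,0,0,0,-1],
    [0,0,-0.05,0,0,0,-1],
    [0,-0.05,0,0,0,0,-1],
    [0,-0.05,0,0,0,0,-1],
    [0,-0.05,0,0,0,0,-1],
  ],
)

```text
t: 15.6
tcp_pos: [0.4639, 0.0881, 0.1218]
tool_rot: [1.0, -0.001, 0.001, 0.0]
force: [-0.0, 0.3, -0.6]
finger_gap: 1.0
gripper_force: 0.0
```

Call:
apply_moves(
  plan=[
    [0,-0.05,0,0,0,0,-1],
    [0,-0.05,0,0,0,0,-1],
    [0,-0.05,0,0,0,0,-1],
    [0,-0.05,0,0,0,0,-1],
    [0,-0.04,0,0,0,0,-1],
    [0,0,0,0,0,0,-1],
  ],
)

```text
t: 16.35
tcp_pos: [0.4637, 0.3295, 0.1214]
tool_rot: [1.0, 0.002, 0.001, -0.0]
force: [-0.4, -0.6, -0.4]
finger_gap: 1.001
gripper_force: 0.0
```

Next is spool a at (.460, .328), going down to z = .020.

Call:
apply_moves(
  plan=[
    [-0.004,0.001,0.03,0,0,0,-1],
    [0,0,0.03,0,0,0,-1],
    [0,0,0.03,0,0,0,-1],
    [0,0,0.011,0,0,0,-1],
    [0,0,0,0,0,0,1],
    [0,0,0,0,0,0,1],
    [0,0,0,0,0,0,1],
    [0,0,0,0,0,0,1],
  ],
)

```text
t: 17.35
tcp_pos: [0.4607, 0.3264, 0.0215]
tool_rot: [1.0, -0.0, 0.001, -0.001]
force: [-0.2, 0.7, 4.2]
finger_gap: 0.331
gripper_force: 39.0
```

Call:
apply_moves(
  plan=[
    [0,0,0,0,0,0,1],
    [0,0,0,0,0,0,1],
    [0,0,0,0,0,0,1],
    [0,0,0,0,0,0,1],
  ],
)

```text
t: 17.85
tcp_pos: [0.4607, 0.3265, 0.0214]
tool_rot: [1.0, 0.0, 0.001, -0.001]
force: [0.2, 1.4, 5.5]
finger_gap: 0.326
gripper_force: 39.0
```

Call:
apply_moves(
  plan=[
    [0,0,-0.02,0,0,0,1],
    [0,0,-0.04,0,0,0,1],
    [0,0,-0.04,0,0,0,1],
    [0.0187,0.0373,0,0,0,0,1],
    [0.0187,0.0373,0,0,0,0,1],
    [0.0187,0.0373,0,0,0,0,1],
    [0.0187,0.0373,0,0,0,0,1],
    [0.0187,0.0373,0,0,0,0,1],
  ],
)

```text
t: 18.85
tcp_pos: [0.5533, 0.1381, 0.12]
tool_rot: [1.0, -0.0, -0.0, 0.0]
force: [0.6, 0.7, -1.6]
finger_gap: 0.323
gripper_force: 39.6
```

Call:
apply_moves(
  plan=[
    [0.0187,0.0373,0,0,0,0,1],
    [0.0187,0.0373,0,0,0,0,1],
    [0,0,0,0,0,0,1],
    [0,0,0.04,0,0,0,1],
    [0,0,0,0,0,0,1],
  ],
)

```text
t: 19.48
tcp_pos: [0.587, 0.0657, 0.0776]
tool_rot: [1.0, 0.0, -0.004, -0.0]
force: [0.3, -0.2, -0.9]
finger_gap: 0.328
gripper_force: 39.7
```

Call:
apply_moves(
  plan=[
    [0,0,0.02,0,0,0,1],
    [0,0,0,0,0,0,1],
    [0,0,0,0,0,0,1],
  ],
)

```text
t: 19.85
tcp_pos: [0.5911, 0.0653, 0.0614]
tool_rot: [1.0, 0.0, 0.001, 0.0]
force: [-0.1, 0.0, -0.7]
finger_gap: 0.328
gripper_force: 39.7
```

Call:
apply_moves(
  plan=[
    [0,0,0.015,0,0,0,1],
    [0,0,0.012,0,0,0,1],
    [0,0,0.007,0,0,0,1],
    [0,0,0.003,0,0,0,1],
    [0,0,0,0,0,0,1],
    [0,0,0,0,0,0,1],
  ],
)

```text
t: 20.6
tcp_pos: [0.5906, 0.0649, 0.0244]
tool_rot: [1.0, -0.0, -0.0, -0.0]
force: [-1.7, 0.7, 9.0]
finger_gap: 0.329
gripper_force: 39.7
```

Call:
apply_moves(
  plan=[
    [0,0,0,0,0,0,0],
    [0,0,0,0,0,0,-0.5],
    [0,0,0,0,0,0,-1],
    [0,0,-0.04,0,0,0,-1],
    [0,0,-0.05,0,0,0,-1],
    [0,0,-0.05,0,0,0,-1],
    [0,-0.05,0,0,0,0,-1],
    [0,-0.05,0,0,0,0,-1],
  ],
)

```text
t: 21.6
tcp_pos: [0.5915, 0.1652, 0.1644]
tool_rot: [1.0, -0.001, 0.001, -0.0]
force: [0.7, 0.1, -1.3]
finger_gap: 0.998
gripper_force: 0.0
```

Call:
apply_moves(
  plan=[
    [0,-0.05,0,0,0,0,-1],
    [0,-0.05,0,0,0,0,-1],
    [0,-0.05,0,0,0,0,-1],
    [0,-0.05,0,0,0,0,-1],
    [0,0,0,0,0,0,-1],
    [0,0,0,0,0,0,-1],
  ],
)

```text
t: 22.35
tcp_pos: [0.5903, 0.3644, 0.1627]
tool_rot: [1.0, 0.0, -0.001, 0.001]
force: [0.2, 0.0, 0.3]
finger_gap: 1.0
gripper_force: 0.0
```

Run:
```python
from h import *
a=snapshot("scene")[150:320,130:490];b=snapshot("side")[120:290,140:500]
cv2.imwrite("pics/f.png",cv2.resize(np.vstack([a,b]),None,fx=1.7,fy=1.7)[:,:,::-1])
```

```text
(no output)
```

View pics/f.png

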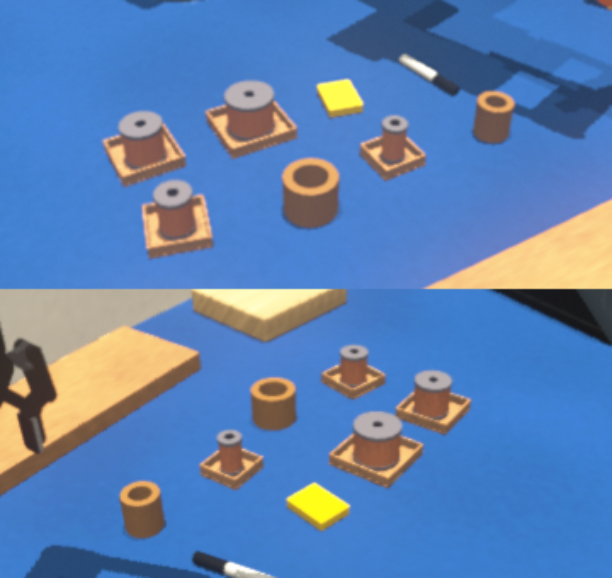

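All four spools stand upright and centred in their own cartons, at (250,95), (142,130), (175,200) and (395,130) in the upper crop. The tapes at (310,190) and (495,115) look unmoved, and the gripper is clear of everything. I'll hand it in.

```bash
python3 -c "
from station import *
print(sign_off())"
```

```text
the job is handed in; nothing more can be done
None
```

The job is handed in at about 22 s: all four spools stand upright in the cartons of their own size and the tape rolls were left alone, as the last pictures show, though the hand-in returned no verdict.

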